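# Run a batch of shared desk things through the pedal-lid UV sanitising box

### The job

Sanitise the shared desk things (the stapler and whatever markers and hand stamps are there) in the UV box: press its front pedal right down so that the lid stands fully open, set every one of them down level on the chamber floor with none lying on another, then ease the pedal all the way back up so that the lid comes down gently and shuts. With the lid shut, wind the timer key clockwise, a part turn at a time, until it is fully wound. Work the lid by its pedal only, never by touching the lid, and leave the other things on the desk where they are.

Things in the scene. Friction and masses are not known exactly. Their poses are not given: they have to be found in the camera images.
- sanitiser: UV sanitising box, white, standing on the desk (fixed): chamber 176 x 246 mm outside (x by y), rim 101 mm above the desk, timer housing beside it on its +y side (y from 0.123 to 0.201, x from -0.035 to 0.079) with a flat top at 142 mm. Origin at the centre of the chamber on the desk, x towards its back (the lid's hinge), y towards the timer, z up. Chamber front outer face at x = -0.088; the pedal stands out in front of it
- chamber_floor (a point): centre of the chamber's inner floor, 66 mm above the desk, axes as sanitiser. The floor is flat, 160 mm in x by 230 mm in y, with upright walls 35 mm high, 8 mm thick, on all sides; with the lid shut there is 78 mm of clear height inside
- lid (a joint): lid angle, rad: 0 shut, 2.2 fully open (leaning back past upright, hinged along the top of the chamber's back wall at x = 0.088, z = 0.102 of sanitiser). The lid is 180 mm long front to back, 248 mm wide, its top 150 mm above the desk when shut. It is linked rigidly to the pedal: lid = 5.24 x pedal. A friction stay holds lid and pedal wherever they are left. Not to be touched
- pedal (a joint): pedal angle, rad: 0 up (lid shut), 0.42 fully down (lid open). Pressing it down takes about 13 N at the bar, raising it again about 10 N at first and less and less towards the top. It turns about an axis along the box's y through x = -0.055, z = 0.040 of sanitiser
- pedal_bar (a point): centre of the pedal's crossbar, a rubber-sleeved round bar 16 mm thick along the box's y, free for 112 mm of its length and carried by a thin arm at each end (66 mm either side of the centre). It can be pressed or pinched from above, with one finger on the side of the robot and one between bar and box (74 mm gap). It stands 115 mm in front of and 40 mm above the pedal axis when up (80 mm over the desk) and swings down on a circle of 122 mm radius to 30 mm over the desk
- key (a joint): winding of the timer key, rad: 0 run down, 4.2 fully wound (stop); starts between 0 and 0.9. It grows as the key is turned clockwise seen from above. It resists with up to 0.2 N m, and a ratchet-like friction keeps what has been wound when it is let go
- key_grip (a point): centre of the butterfly wings of the timer key, on its upright axis, 185 mm above the desk on top of the timer housing (x = 0.020, y = 0.162 of sanitiser). The wings are 9 mm thick, 46 mm long and 26 mm high (13 mm above and below this point); this point turns with them: its y axis runs along the wings, its x axis through their thickness
- stapler: half-strip stapler, black, 150 long x 36 wide x 45 mm high, lying on its base with its length along its own x axis; 0.28 kg; can be pinched across its 36 mm width; origin at the centre of its underside, z up. Always there
- marker_1: whiteboard marker, round, 135 mm long and 17 mm thick, lying with its length along its own y axis; about 0.02 kg; it can roll; origin at the middle of its length, on its underside as it first lies (so 8 mm from its axis). May be absent
- marker_2: whiteboard marker, round, 135 mm long and 17 mm thick, lying with its length along its own y axis; about 0.02 kg; it can roll; origin at the middle of its length, on its underside as it first lies (so 8 mm from its axis). May be absent
- stamp_1: office hand stamp, 69 mm tall: wooden foot 22 x 48 x 13 mm (long way along its y axis, from 3 to 16 mm up, rubber face below) with a turned handle 24 mm across at its widest, a knob on top that is best pinched about 55 mm above the origin; 0.06 kg; origin at the centre of its underside, z up the handle. May be absent
- stamp_2: office hand stamp, 69 mm tall: wooden foot 22 x 48 x 13 mm (long way along its y axis, from 3 to 16 mm up, rubber face below) with a turned handle 24 mm across at its widest, a knob on top that is best pinched about 55 mm above the origin; 0.06 kg; origin at the centre of its underside, z up the handle. May be absent
- masking_tape: bystander: roll of masking tape lying flat, 100 mm across, 25 mm high, behind the things; leave alone
- spectacle_case: bystander: brown spectacle case, 58 x 158 x 34 mm, long way along its y; leave alone
- calculator: bystander: pocket calculator, 118 x 72 x 13 mm, right of the pedal; leave alone

How it is judged:
By the outcome, as a careful person would: the job done as asked, in the order asked, and still so for the second after the job is handed in, with the robot touching nothing.
Of marker_1, marker_2, stamp_1, stamp_2 only 2 to 3 are there at a start; the rules pass over those that are not, and their reading is None.
At some moment in a run one of stapler may be knocked a few centimetres aside while the robot is not near it.
Once in a run the grip may slacken for a moment while it holds something.
It also fails if it takes over 210 s, if anything falls off the work surface, if the arm or the gripper's body presses on something with over 40 N, if the wrist force passes 120 N, or if a joint passes its speed limit or range.

### The arm

A 6-joint arm with a two-finger parallel gripper is mounted at the origin on a cart in front of the work surface, level with it; the furniture and walls round the work are solid. World frame = base frame: x ahead of the robot, y to its left, z up, the work surface at z = 0. Lengths are in m, angles in rad, forces in N, time in s.
With the tool pointing down it reaches from about 0.425 to 0.95 m from the base axis. Payload 3.5 kg.
Tool frame: the origin (TCP) lies on the centre line of the jaws, within the pads' length; the fingertips stand 19 mm ahead of it and the grasp point (between the pads) is the TCP; z points along the fingers, y is the line along which they close (so a half turn about z gives the same grasp; the last joint's range is limited). The gripper opens to 85 mm and grips with 20 to 120 N. Pads are 22 mm wide; open, the fingers measure 114 mm over their backs; the gripper's body (76 mm by 85 mm) begins 54 mm behind the grasp point. The pads swing forward as they close: fully open they stand 13 mm farther back than shut.
Start: joints at [-1.368, 0.286, 1.577, -0, 1.279, -0.15], TCP at [0.233, -0.633, 0.25] pointing down, gripper open.
Joint ranges: [-2.77, 2.77], [-0.9, 2.22], [0.21, 2.48], [-1.53, 4.67], [0.24, 2.81], [-2.84, 2.84]. Speed limits (rad/s): [2.79, 2.79, 3.14, 3.14, 3.14, 3.14].

### API

Orientations are given as a unit quaternion [x, y, z, w].
In Python, from plant import status, cams, ctrl gives the robot as it stands.
- The arm moves only by the shell command python3 -m inch 'ROWS' [FORCE]. ROWS is JSON, a list of rows, each a list of 3 entries, a list of its own where there are three numbers: the opening, from -1 (shut) to 1 (fully open), then the shift along the tool's x, y, z in cm, then the turn about the tool's z in rad. In form: [[jaw, [dx, dy, dz], twist], ...]. A call has 1 to 20 rows; each row is the pose to reach, as a shift and turn from the pose commanded when the call began, along the tool's axes at that moment; what a row does not reach only later rows make up. A row lasts 1/10 s, in which the tool goes at most 50 mm and 8.59 degrees, less where a joint would pass 70% of its speed; a pose out of reach is approached as far as the arm can. A call with a gripper value outside its range is refused whole. The fingers move at their own pace and stop on an object; FORCE is the grip in N (left out, the last holds). Time passes only in rows, so rows that repeat a pose let the fingers close. It gives the time, the measured TCP pose, the force and the opening at its end, in the units of the state.
- status.get_state(): the state, without advancing time (a new reading comes with each control period).
- cams.read_camera(name): name is "scene" or "top" or "wrist"; returns the picture (400x640x3 uint8, blue, green, red); there is no depth.
- cams.calibration(name): a dict with "camera_matrix" (3x3 intrinsics, pixels), "cam_to_world" (4x4, takes a point from camera to world coordinates); the wrist camera has in their place "mount" (4x4, takes a point from camera to tool coordinates, whose origin is the TCP and whose axes are the flange's). Camera axes: x right, y down, z forward; pixel columns grow to the right and rows downward; lengths in m; the calibration is good to about 2 mm. A picture is of the moment at which its call begins: read the wrist's pose just before it. calibration takes no time and is no camera call.
- ctrl.sign_off(): hands the job in, once; it reports no verdict.
The state is a dict: "time": time; "qpos": joint angles; "dq": joint speeds; "joint_efforts": joint torques, N m; "eef_pos": TCP position; "tcp_rot": TCP orientation; "contact_force": force on the tool from outside, world axes, zero at the start; "wrist_torque": the same for the moment, N m; "opening": opening from 0.0 (shut) to 1.0 (fully open).
Only numpy, scipy, OpenCV 4.12 (cv2) and the standard library are available. Lean on these libraries where they do the work, as an engineer would, in place of code of your own. Each camera call takes 0.05 s, during which the arm holds its last target. There are 200 camera calls.

## Working session

There is one attempt and no reset: what is moved stays moved. The work goes in short steps, Python scripts to look and compute and a shell command to move; the robot and the scene stay as the last step left them, time stands still between calls to the robot, and variables do not carry over. Pictures are saved under pics/ and viewed, on a budget of 14 in all, crops included, one or two more only if the job needs it, and the job is handed in when it is done.

```bash
ls; mkdir -p pics; python3 - <<'E'
from plant import status,cams,ctrl
import cv2,numpy as np
s=status.get_state();print(s)
for n in("top","scene"):
    c=cams.calibration(n);print(n,np.round(c["camera_matrix"],1).tolist(),np.round(c["cam_to_world"],4).tolist())
    cv2.imwrite(f"pics/{n}0.png",cams.read_camera(n))
print(cams.calibration("wrist"))
E
```

```text
pics
{'time': 0.0, 'qpos': array([-1.36802831e+00,  2.87187275e-01,  1.57817507e+00, -2.35808565e-05,
        1.27858938e+00, -1.50000210e-01]), 'dq': array([-1.05454649e-03,  3.97153871e-04, -1.10278771e-03,  4.22641713e-04,
       -8.77649560e-05, -5.01581209e-04]), 'joint_efforts': array([-6.63810006e-04, -4.05984843e+01, -2.92623818e+01, -1.84460177e-04,
        5.74355290e-03, -8.65553282e-07]), 'eef_pos': array([ 0.23310883, -0.63282063,  0.24893376]), 'tcp_rot': array([ 9.84483327e-01,  1.75474178e-01, -4.23997499e-05, -1.17882403e-03]), 'contact_force': array([0.86263043, 0.26334722, 0.21644545]), 'wrist_torque': array([ 3.44907309e-02, -1.47738642e-06,  1.99702041e-02]), 'opening': 0.9970883552256702}
top [[376.5, 0.0, 315.8], [0.0, 376.5, 195.7], [0.0, 0.0, 1.0]] [[0.0276, -0.9804, 0.1949, 0.3594], [-0.9996, -0.0286, -0.0022, -0.127], [0.0077, -0.1947, -0.9808, 1.1957], [0.0, 0.0, 0.0, 1.0]]
scene [[508.5, 0.0, 323.2], [0.0, 508.5, 200.1], [0.0, 0.0, 1.0]] [[-0.8847, -0.3278, 0.3313, 0.057], [-0.466, 0.6383, -0.6128, 0.8054], [-0.0106, -0.6965, -0.7174, 1.265], [0.0, 0.0, 0.0, 1.0]]
{'camera_matrix': array([[282.25933184,   0.        , 317.87200429],
       [  0.        , 282.25933184, 194.81814218],
       [  0.        ,   0.        ,   1.        ]]), 'mount': array([[-2.26674143e-04, -9.60142784e-01, -2.79509899e-01,
         7.01468914e-02],
       [ 9.99999971e-01, -2.39395850e-04,  1.13772769e-05,
         4.18358929e-04],
       [-7.78373201e-05, -2.79509888e-01,  9.60142810e-01,
        -1.23832979e-01],
       [ 0.00000000e+00,  0.00000000e+00,  0.00000000e+00,
         1.00000000e+00]])}
```

View pics/top0.png

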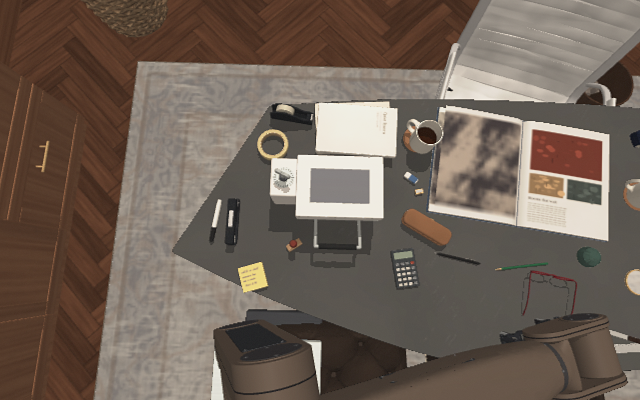

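View pics/scene0.png

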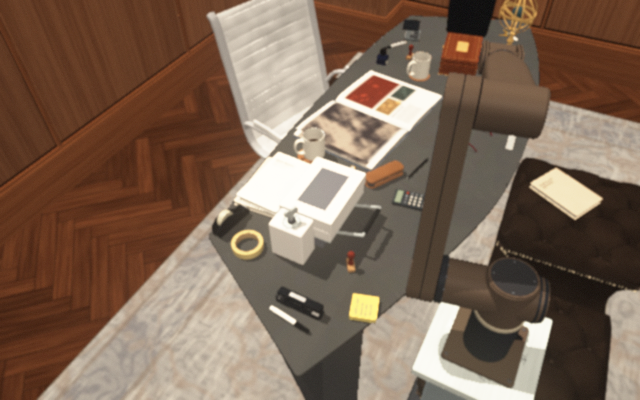

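Top view: stapler near (233,222), a marker at (216,220), one stamp at (293,244), box lid spanning (297,157)-(383,218), key at (283,178). The scene view agrees: one marker, one stamp and the stapler.

```bash
python3 - <<'E'
import cv2
im=cv2.imread("pics/top0.png")[140:280,200:400]
cv2.imwrite("pics/crop0.png",cv2.resize(im,None,fx=4,fy=4,interpolation=cv2.INTER_CUBIC))
E
```

```text
(no output)
```

View pics/crop0.png

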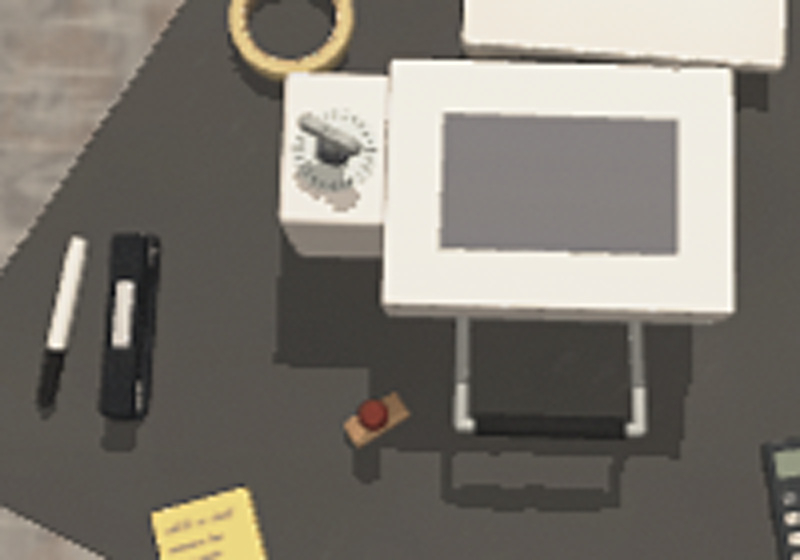

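```bash
cat > h.py <<'E'
import numpy as np,cv2
from plant import status,cams,ctrl
from scipy.spatial.transform import Rotation as R
def cam(n,s=None):
    c=cams.calibration(n)
    if n!="wrist": return c["camera_matrix"],c["cam_to_world"]
    T=np.eye(4);T[:3,:3]=R.from_quat(s["tcp_rot"]).as_matrix();T[:3,3]=s["eef_pos"]
    return c["camera_matrix"],T@c["mount"]
def px(n,uv,z,s=None):
    K,T=cam(n,s);d=T[:3,:3]@np.linalg.solve(K,[*uv,1]);o=T[:3,3];return o+d*(z-o[2])/d[2]
def proj(n,p,s=None):
    K,T=cam(n,s);q=K@(T[:3,:3].T@(np.asarray(p)-T[:3,3]));return q[:2]/q[2]
def snap(n,f,scale=1,roi=None):
    s=status.get_state();im=cams.read_camera(n)
    if roi: im=im[roi[1]:roi[3],roi[0]:roi[2]]
    cv2.imwrite("pics/"+f,cv2.resize(im,None,fx=scale,fy=scale,interpolation=cv2.INTER_CUBIC));return s
def rel(target,yaw=None):
    "shift in cm in tool axes from current pose; yaw = desired world yaw of tool x axis"
    s=status.get_state();M=R.from_quat(s["tcp_rot"]).as_matrix()
    print("shift cm",np.round(M.T@(np.asarray(target)-s["eef_pos"])*100,2),"toolx yaw",round(np.arctan2(M[1,0],M[0,0]),3))
    if yaw is not None:
        t=M.T@[np.cos(yaw),np.sin(yaw),0];a=np.arctan2(t[1],t[0]);print("twist",round(a,3),"j6",round(s["qpos"][5],3))
E
python3 - <<'E'
from h import *
from scipy.optimize import least_squares
f=lambda u,v:(200+u/4-.375,140+v/4-.375)
obs=[((.088+.002-0,.124,.15),(390,60)),((.09,-.124,.15),(733,68)),((-.092,-.124,.15),(735,305)),((-.092,.124,.15),(384,304)),
((.079,.201,.142),(287,73)),((-.035,.201,.142),(280,220)),((-.17,.059,.08),(474,425)),((-.17,-.059,.08),(629,427))]
def W(p,q):
    c,s=np.cos(p[2]),np.sin(p[2]);return [p[0]+c*q[0]-s*q[1],p[1]+s*q[0]+c*q[1],q[2]]
r=least_squares(lambda p:np.ravel([proj("top",W(p,a))-f(*b) for a,b in obs]),[.6,-.15,0],loss="soft_l1")
print("box",r.x,np.round(r.fun,1))
P=lambda u,v,z:print(u,v,np.round(px("top",f(u,v),z),3))
print("key");P(300,118,.198);P(360,150,.198);P(331,133,.198);print(W(r.x,[.02,.162,.185]))
print("stamp");P(373,414,.066);[P(u,v,.016) for u,v in((345,432),(395,395),(410,412),(362,445))]
print("stapler");[P(u,v,.045) for u,v in((115,235),(160,237),(105,413),(147,417))]
print("marker");P(78,238,.009);P(47,408,.009)
print("bar",W(r.x,[-.17,0,.08]))
E
```

```text
box [ 0.6011477  -0.19733659  0.00663501] [ 0.3 -1.2  0.1 -1.3  0.5  1.8 -0.2  0.1 -0.5 -0.6 -0.5  1.1 -0.4 -0.
  0.9  0.3]
key
300 118 [ 0.628 -0.015  0.198]
360 150 [ 0.607 -0.057  0.198]
331 133 [ 0.618 -0.036  0.198]
[np.float64(0.6200723986750635), np.float64(-0.03520745858576457), 0.185]
stamp
373 414 [ 0.438 -0.065  0.066]
345 432 [ 0.427 -0.041  0.016]
395 395 [ 0.456 -0.079  0.016]
410 412 [ 0.443 -0.091  0.016]
362 445 [ 0.417 -0.055  0.016]
stapler
115 235 [0.572 0.141 0.045]
160 237 [0.571 0.107 0.045]
105 413 [0.434 0.139 0.045]
147 417 [0.432 0.107 0.045]
marker
78 238 [0.575 0.179 0.009]
47 408 [0.439 0.193 0.009]
bar [np.float64(0.4311514449087739), np.float64(-0.1984645357004657), 0.08]
```

```bash
python3 -m inch '[[0,[33.6,-34,0],-1.217],[0,[33.6,-34,0],-1.217],[0,[33.6,-34,0],-1.217],[0,[33.6,-34,0],-1.217],[0,[33.6,-34,0],-1.217],[0,[33.6,-34,0],-1.217],[0,[33.6,-34,0],-1.217],[0,[33.6,-34,0],-1.217],[0,[33.6,-34,0],-1.217],[0,[33.6,-34,4.9],-1.217],[0,[33.6,-34,4.9],-1.217],[0,[33.6,-34,4.9],-1.217],[0,[33.6,-34,4.9],-1.217]]' 40
python3 - <<'E'
from h import *
rel([.431,-.1985,.08],np.pi/2+.007)
s=snap("wrist","w1.png")
for p in([.431,-.1985,.08],[.431,-.2575,.08],[.431,-.1395,.08],[.438,-.065,.066],[.5085,-.32,.15],[.5085,-.074,.15]):print(p,proj("wrist",p,s).round(0))
E
```

```text
time: 1.4
eef_pos: [0.4313, -0.1995, 0.2023]
tcp_rot: [0.708, 0.706, -0.0, 0.001]
contact_force: [0.6, 0.3, 0.1]
opening: 0.499
shift cm [ 0.11 -0.04 12.23] toolx yaw 1.569
twist -0.009 j6 -0.645
[0.431, -0.1985, 0.08] [318. 192.]
[0.431, -0.2575, 0.08] [318. 251.]
[0.431, -0.1395, 0.08] [318. 125.]
[0.438, -0.065, 0.066] [326.  31.]
[0.5085, -0.32, 0.15] [417. 364.]
[0.5085, -0.074, 0.15] [460.   7.]
```

View pics/w1.png

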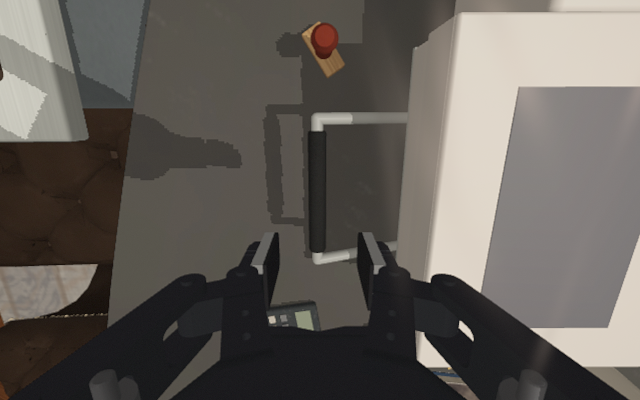

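The bar (col 317, rows 131–252) lies exactly where predicted; the stamp knob is at (324,40). I'll descend and pinch it.

```bash
python3 -m inch '[[0,[0.1,0,5],-0.008],[0,[0.1,0,9],-0.008],[0,[0.1,0,11],-0.008],[0,[0.1,0,12],-0.008],[0,[0.1,0,12],-0.008],[-1,[0.1,0,12],-0.008],[-1,[0.1,0,12],-0.008],[-1,[0.1,0,12],-0.008],[-1,[0.1,0,12],-0.008],[-1,[0.1,0,12],-0.008],[-1,[0.1,0,12],-0.008]]' 50
python3 - <<'E'
from h import *
# bar path in world for pedal angles, relative to angle 0
for a in np.linspace(0,.42,8):
    t=np.arctan2(.04,.115)-a;r=np.hypot(.115,.04)
    print(round(a,3),"dx %.2f dz %.2f cm"%((-.115*0-(r*np.cos(t)-.115))*100,(.04-r*np.sin(t))*100))
E
```

```text
time: 2.55
eef_pos: [0.4306, -0.1985, 0.0834]
tcp_rot: [0.704, 0.71, -0.002, 0.0]
contact_force: [-6.3, -1.5, 4.5]
opening: 0.168
0.0 dx -0.00 dz -0.00 cm
0.06 dx -0.22 dz 0.70 cm
0.12 dx -0.40 dz 1.41 cm
0.18 dx -0.53 dz 2.12 cm
0.24 dx -0.62 dz 2.85 cm
0.3 dx -0.67 dz 3.58 cm
0.36 dx -0.67 dz 4.31 cm
0.42 dx -0.63 dz 5.04 cm
```

```bash
python3 -m inch '[[-1,[0,-0.1,0.35],0],[-1,[0,-0.2,0.7],0],[-1,[0,-0.3,1.05],0],[-1,[0,-0.4,1.4],0],[-1,[0,-0.47,1.75],0],[-1,[0,-0.53,2.1],0],[-1,[0,-0.58,2.5],0],[-1,[0,-0.62,2.9],0],[-1,[0,-0.65,3.2],0],[-1,[0,-0.67,3.6],0],[-1,[0,-0.67,4],0],[-1,[0,-0.67,4.3],0],[-1,[0,-0.65,4.7],0],[-1,[0,-0.63,5.1],0],[-1,[0,-0.63,5.5],0],[-1,[0,-0.63,5.7],0],[-1,[0,-0.63,5.7],0],[-1,[0,-0.63,5.7],0]]'
python3 - <<'E'
from h import *
snap("top","t2.png",2,(220,90,420,290))
E
```

```text
time: 4.35
eef_pos: [0.4245, -0.1987, 0.0297]
tcp_rot: [0.704, 0.71, -0.002, -0.002]
contact_force: [-19.4, 4.0, 33.9]
opening: 0.168
```

View pics/t2.png

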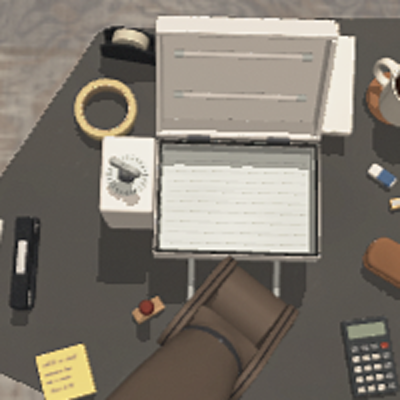

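Lid stands fully open (pedal on its stop at 34 N), and the chamber is empty. I'll release and go to the stamp.

```bash
python3 -m inch '[[-1,[0,0,-0.5],0],[0,[0,0,-0.5],0],[0,[0,0,-0.5],0],[0,[0,0,-0.5],0],[0,[0,0,-0.5],0],[0,[0,0,-5],0],[0,[0,0,-10],0],[0,[0,0,-15],0],[0,[0,0,-17],0],[0,[13.4,1.3,-17],-0.64],[0,[13.4,1.3,-17],-0.64],[0,[13.4,1.3,-17],-0.64],[0,[13.4,1.3,-17],-0.64],[0,[13.4,1.3,-17],-0.64],[0,[13.4,1.3,-17],-0.64],[0,[13.4,1.3,-17],-0.64]]'
python3 - <<'E'
from h import *
s=snap("wrist","w3.png")
rel([.438,-.065,.055],2.21)
for p in([.438,-.065,.069],[.435,-.066,.016]):print(p,proj("wrist",p,s).round(0))
im=cv2.imread("pics/w3.png");h=cv2.cvtColor(im,cv2.COLOR_BGR2HSV)
m=((h[...,0]<8)|(h[...,0]>172))&(h[...,1]>150)&(h[...,2]>60)
n,l,st,c=cv2.connectedComponentsWithStats(m.astype(np.uint8))
for i in range(1,n):
    if st[i,4]>80:print(st[i],c[i].round(1),px("wrist",c[i],.06,s).round(4))
E
```

```text
time: 6.0
eef_pos: [0.4369, -0.0632, 0.1943]
tcp_rot: [0.446, 0.895, 0.0, -0.0]
contact_force: [-0.1, 0.4, 0.2]
opening: 0.502
shift cm [-2.100e-01 -1.000e-02  1.393e+01] toolx yaw 2.217
twist 0.007 j6 -1.02
[0.438, -0.065, 0.069] [319. 195.]
[0.435, -0.066, 0.016] [316. 181.]
[304 176  24  29 514] [315.3 191.1] [ 0.4346 -0.0657  0.06  ]
```

View pics/w3.png

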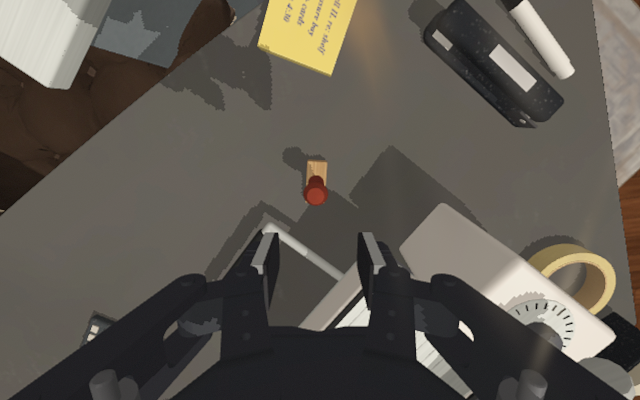

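The stamp knob is at (316,195) with its foot aligned to the tool, as intended. I'll grasp it.

```bash
python3 -m inch '[[0,[-0.2,-0.2,5],0],[0,[-0.2,-0.2,10],0],[0,[-0.2,-0.2,13],0],[0,[-0.2,-0.2,13.9],0],[0,[-0.2,-0.2,13.9],0],[-1,[-0.2,-0.2,13.9],0],[-1,[-0.2,-0.2,13.9],0],[-1,[-0.2,-0.2,13.9],0],[-1,[-0.2,-0.2,13.9],0],[-1,[-0.2,-0.2,13.9],0],[-1,[-0.2,-0.2,13.5],0],[-1,[-0.2,-0.2,11],0],[-1,[-0.2,-0.2,6],0],[-1,[-0.2,-0.2,1],0],[-1,[-0.2,-0.2,-2],0],[-1,[-0.2,-0.2,-2],0]]' 40
python3 - <<'E'
from h import *
def W(x,y,z):
    c,s=np.cos(.0066),np.sin(.0066);return [.6011+c*x-s*y,-.1973+s*x+c*y,z]
print(W(-.03,-.08,.121))
rel(W(-.03,-.08,.123),np.pi/2+.007)
E
```

```text
time: 7.65
eef_pos: [0.4391, -0.0668, 0.2202]
tcp_rot: [0.446, 0.895, 0.001, 0.006]
contact_force: [1.1, 0.2, -0.7]
opening: 0.251
[np.float64(0.5716286495643566), np.float64(-0.27749625616884804), 0.121]
shift cm [-24.7   -2.19   9.95] toolx yaw 2.218
twist 0.64 j6 -1.028
```

```bash
python3 -m inch '[[-1,[-24.7,-2.2,0],0.64],[-1,[-24.7,-2.2,0],0.64],[-1,[-24.7,-2.2,0],0.64],[-1,[-24.7,-2.2,0],0.64],[-1,[-24.7,-2.2,0],0.64],[-1,[-24.7,-2.2,0],0.64],[-1,[-24.7,-2.2,4],0.64],[-1,[-24.7,-2.2,6],0.64],[-1,[-24.7,-2.2,6],0.64],[-1,[-24.7,-2.2,6],0.64]]'
python3 - <<'E'
from h import *
rel([.5716,-.2775,.1215],np.pi/2+.007)
s=snap("wrist","w4.png")
E
```

```text
time: 8.65
eef_pos: [0.5671, -0.2754, 0.1535]
tcp_rot: [0.704, 0.71, -0.0, -0.001]
contact_force: [0.1, 0.2, -0.1]
opening: 0.255
shift cm [-0.22  0.45  3.2 ] toolx yaw 1.578
twist 0.001 j6 -0.62
```

View pics/w4.png

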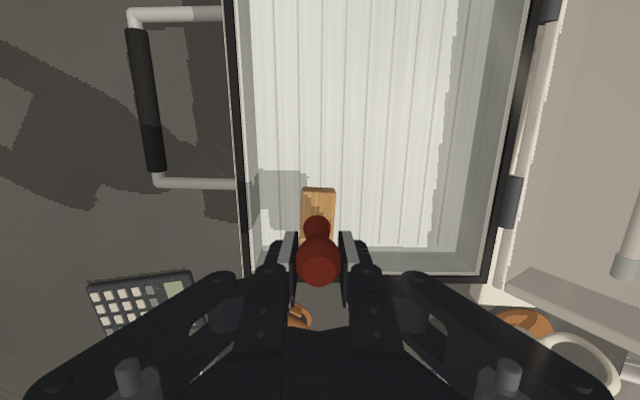

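The stamp is held upright with its foot along y, seen at (318,210). I'll lower it and release.

```bash
python3 -m inch '[[-1,[-0.2,0.3,1],0],[-1,[-0.2,0.3,2],0],[-1,[-0.2,0.3,2.6],0],[-1,[-0.2,0.3,3],0],[-1,[-0.2,0.3,3.2],0],[-1,[-0.2,0.3,3.3],0],[-1,[-0.2,0.3,3.3],0]]'
python3 -m inch '[[-0.3,[0,0,0],0],[-0.3,[0,0,0],0],[-0.2,[0,0,0],0],[-0.1,[0,0,0],0],[0,[0,0,0],0],[0,[0,0,-3],0],[0,[0,0,-7],0],[0,[0,0,-11],0],[0,[0,0,-11],0],[0,[0,0,-11],0]]'
python3 - <<'E'
from h import *
s=snap("wrist","w5.png",1)
rel([.507,.186,.20],np.pi-.1)
E
```

```text
time: 9.4
eef_pos: [0.5708, -0.2781, 0.1236]
tcp_rot: [0.705, 0.71, -0.0, -0.001]
contact_force: [-4.2, 3.8, 8.6]
opening: 0.252
time: 10.4
eef_pos: [0.5714, -0.2787, 0.233]
tcp_rot: [0.705, 0.71, 0.0, 0.002]
contact_force: [0.1, -0.0, -1.5]
opening: 0.502
shift cm [46.46 -6.02  3.1 ] toolx yaw 1.578
twist -1.464 j6 -0.62
```

View pics/w5.png

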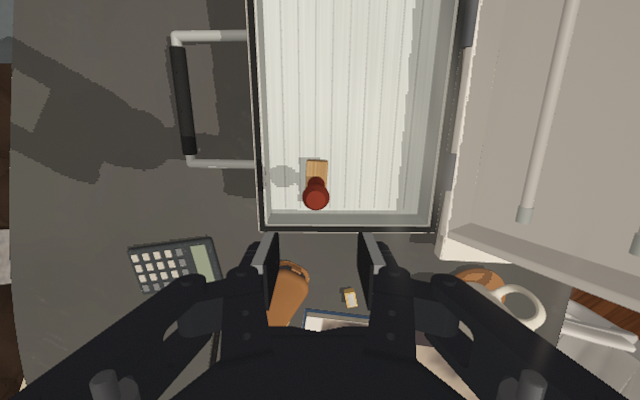

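Stamp stands upright in the chamber (knob at (316,190)). Next is the marker.

```bash
python3 -m inch '[[-0.3,[46.5,-6,0],-1.464],[-0.3,[46.5,-6,0],-1.464],[-0.3,[46.5,-6,0],-1.464],[-0.3,[46.5,-6,0],-1.464],[-0.3,[46.5,-6,0],-1.464],[-0.3,[46.5,-6,0],-1.464],[-0.3,[46.5,-6,0],-1.464],[-0.3,[46.5,-6,0],-1.464],[-0.3,[46.5,-6,0],-1.464],[-0.3,[46.5,-6,0],-1.464],[-0.3,[46.5,-6,2],-1.464],[-0.3,[46.5,-6,5],-1.464],[-0.3,[46.5,-6,5],-1.464],[-0.3,[46.5,-6,5],-1.464]]'
python3 - <<'E'
from h import *
s=snap("wrist","w6.png",1)
rel([.507,.186,.022],np.pi-.1)
for p in([.575,.179,.009],[.439,.193,.009]):print(proj("wrist",p,s).round(0))
E
```

```text
time: 11.85
eef_pos: [0.5063, 0.186, 0.1795]
tcp_rot: [0.05, 0.999, -0.0, -0.002]
contact_force: [0.8, -0.1, 0.4]
opening: 0.351
shift cm [ 0.02 -0.   15.91] toolx yaw 3.041
twist -0.0 j6 -1.307
[319. 242.]
[319. 117.]
```

View pics/w6.png

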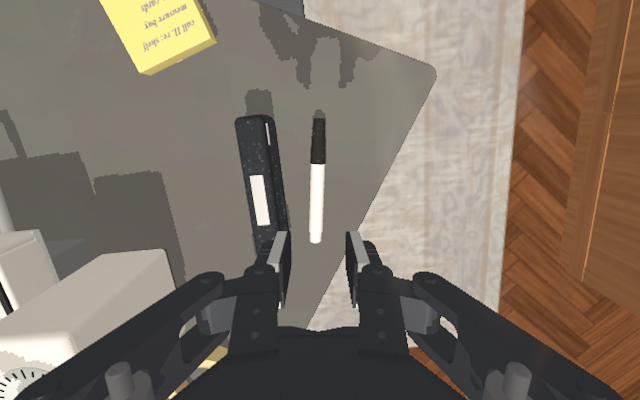

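The marker, from (318,117) to (316,243), is centred as predicted, and the stapler is clear to its left. I'll grasp the marker.

```bash
python3 -m inch '[[-0.3,[0,-0.1,5],0],[-0.3,[0,-0.1,10],0],[-0.3,[0,-0.1,14],0],[-0.3,[0,-0.1,15.5],0],[-0.3,[0,-0.1,15.7],0],[-0.3,[0,-0.1,15.7],0],[-1,[0,-0.1,15.7],0],[-1,[0,-0.1,15.7],0],[-1,[0,-0.1,15.7],0],[-1,[0,-0.1,15.7],0],[-1,[0,-0.1,15.7],0],[-1,[0,-0.1,15],0],[-1,[0,-0.1,12],0],[-1,[0,-0.1,8],0],[-1,[0,-0.1,3],0],[-1,[0,-0.1,-2],0],[-1,[0,-0.1,-5],0],[-1,[0,-0.1,-5],0]]' 40
python3 - <<'E'
from h import *
def W(x,y,z):
    c,s=np.cos(.0066),np.sin(.0066);return [.6011+c*x-s*y,-.1973+s*x+c*y,z]
print(W(-.035,.038,.09));rel(W(-.035,.038,.0895),np.pi/2+.007)
E
```

```text
time: 13.7
eef_pos: [0.5102, 0.1858, 0.2387]
tcp_rot: [0.05, 0.999, 0.001, 0.006]
contact_force: [0.9, 0.0, 1.3]
opening: 0.15
[np.float64(0.5658499641180369), np.float64(-0.15953182595993934), 0.09]
shift cm [ -8.78 -33.86  14.92] toolx yaw 3.042
twist 1.464 j6 -1.309
```

```bash
python3 -m inch '[[-1,[-8.8,-33.8,-1],1.464],[-1,[-8.8,-33.8,-1],1.464],[-1,[-8.8,-33.8,-1],1.464],[-1,[-8.8,-33.8,-1],1.464],[-1,[-8.8,-33.8,-1],1.464],[-1,[-8.8,-33.8,-1],1.464],[-1,[-8.8,-33.8,-1],1.464],[-1,[-8.8,-33.8,-1],1.464],[-1,[-8.8,-33.8,-1],1.464],[-1,[-8.8,-33.8,-1],1.464],[-1,[-8.8,-33.8,-1],1.464],[-1,[-8.8,-33.8,4],1.464],[-1,[-8.8,-33.8,8],1.464],[-1,[-8.8,-33.8,8],1.464]]'
python3 - <<'E'
from h import *
rel([.566,-.1595,.0895],np.pi/2+.007)
s=snap("wrist","w7.png")
E
```

```text
time: 15.1
eef_pos: [0.5566, -0.1574, 0.1439]
tcp_rot: [0.704, 0.71, -0.002, -0.007]
contact_force: [-1.6, 1.2, -0.5]
opening: 0.149
shift cm [-0.25  1.01  5.42] toolx yaw 1.58
twist 0.003 j6 -0.46
```

View pics/w7.png

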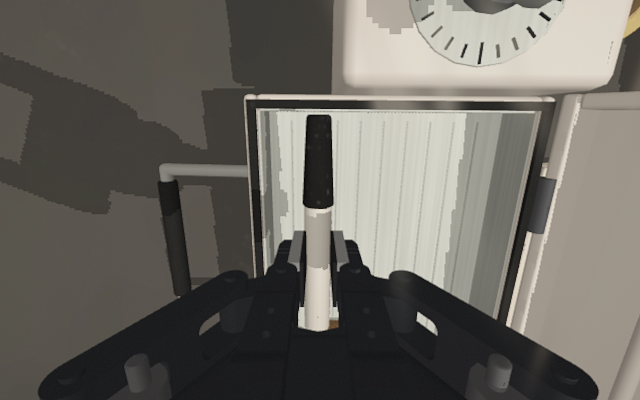

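```bash
python3 - <<'E'
from h import *
s=status.get_state();M=R.from_quat(s["tcp_rot"]).as_matrix()
for a in(-.1,0,.1):
  for e in(.0675,-.0675):
    p=s["eef_pos"]+M@[e*np.cos(a),0,.013-e*np.sin(a)];print(a,e,proj("wrist",p,s).round(0))
rel([.566,-.1595,.0895],np.pi/2+.007)
E
```

```text
-0.1 0.0675 [319. 119.]
-0.1 -0.0675 [319. 360.]
0 0.0675 [319. 119.]
0 -0.0675 [319. 351.]
0.1 0.0675 [319. 120.]
0.1 -0.0675 [319. 342.]
shift cm [-0.13  0.76  5.82] toolx yaw 1.58
twist 0.002 j6 -0.46
```

```bash
python3 -m inch '[[-1,[-0.1,0.7,2],0],[-1,[-0.1,0.7,4],0],[-1,[-0.1,0.7,5],0],[-1,[-0.1,0.7,5.5],0],[-1,[-0.1,0.7,5.7],0],[-1,[-0.1,0.7,5.8],0],[-1,[-0.1,0.7,5.8],0],[-1,[-0.1,0.7,5.8],0]]'
```

```text
time: 15.95
eef_pos: [0.5687, -0.161, 0.0941]
tcp_rot: [0.705, 0.71, 0.0, 0.001]
contact_force: [-0.2, 0.3, 0.1]
opening: 0.145
```

```bash
python3 -m inch '[[-1,[0,0,0.2],0],[-1,[0,0,0.3],0],[-1,[0,0,0.4],0],[-1,[0,0,0.4],0],[-1,[0,0,0.4],0]]'; python3 - <<'E'
from h import *
s=status.get_state();print(s["eef_pos"],s["contact_force"])
E
```

```text
time: 16.45
eef_pos: [0.569, -0.1611, 0.0932]
tcp_rot: [0.704, 0.71, -0.0, 0.0]
contact_force: [-6.3, 2.1, 15.0]
opening: 0.147
[ 0.56903188 -0.16107439  0.09319413] [-6.27064301  2.13660279 14.97477902]
```

```bash
python3 -m inch '[[-1,[0,0,-0.3],0],[-0.75,[0,0,-0.3],0],[-0.7,[0,0,-0.3],0],[-0.65,[0,0,-0.3],0],[-0.55,[0,0,-0.3],0],[-0.45,[0,0,-0.3],0],[-0.4,[0,0,-0.3],0],[-0.4,[0,0,-1],0],[-0.4,[0,0,-3],0],[-0.4,[0,0,-7],0],[-0.4,[0,0,-12],0],[-0.4,[0,0,-14],0],[-0.4,[0,0,-14],0]]'
python3 - <<'E'
from h import *
s=snap("wrist","w8.png");print(s["eef_pos"])
rel([.503,.124,.20],np.pi)
im=cams.read_camera("top");cv2.imwrite("pics/t8.png",im)
E
```

```text
time: 17.75
eef_pos: [0.5706, -0.1618, 0.2351]
tcp_rot: [0.705, 0.71, 0.002, 0.005]
contact_force: [-0.9, -0.1, 0.8]
opening: 0.299
[ 0.57059305 -0.16178659  0.23506588]
shift cm [28.57 -6.43  3.09] toolx yaw 1.578
twist -1.564 j6 -0.454
```

View pics/w8.png

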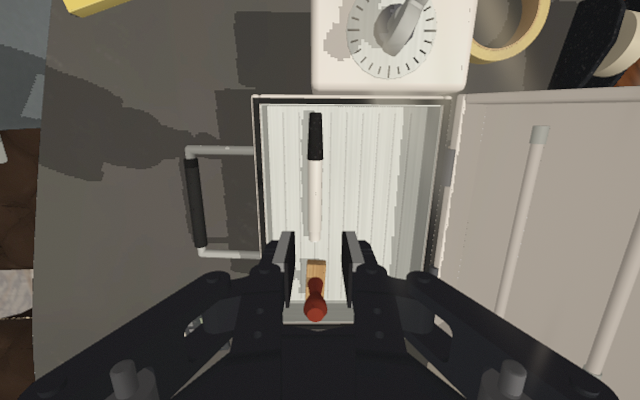

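The marker lies flat along (316,113)–(315,240), clear of the stamp. Next is the stapler.

```bash
python3 -m inch '[[0.3,[28.6,-6.4,-1],-1.564],[0.3,[28.6,-6.4,-1],-1.564],[0.3,[28.6,-6.4,-1],-1.564],[0.3,[28.6,-6.4,-1],-1.564],[0.3,[28.6,-6.4,-1],-1.564],[0.3,[28.6,-6.4,-1],-1.564],[0.3,[28.6,-6.4,-1],-1.564],[0.3,[28.6,-6.4,-1],-1.564],[0.3,[28.6,-6.4,-1],-1.564],[0.3,[28.6,-6.4,-1],-1.564],[0.3,[28.6,-6.4,-1],-1.564],[0.3,[28.6,-6.4,-1],-1.564],[0.3,[28.6,-6.4,-1],-1.564]]'
python3 - <<'E'
from h import *
s=snap("wrist","w9.png");rel([.503,.124,.025],np.pi)
for p in([.572,.124,.045],[.433,.124,.045]):print(proj("wrist",p,s).round(0))
E
```

```text
time: 19.15
eef_pos: [0.5014, 0.1247, 0.2374]
tcp_rot: [0.001, 1.0, -0.0, -0.002]
contact_force: [-0.2, -0.2, -0.9]
opening: 0.649
shift cm [-0.19 -0.07 21.29] toolx yaw 3.141
twist -0.001 j6 -1.523
[318. 235.]
[318. 116.]
```

View pics/w9.png

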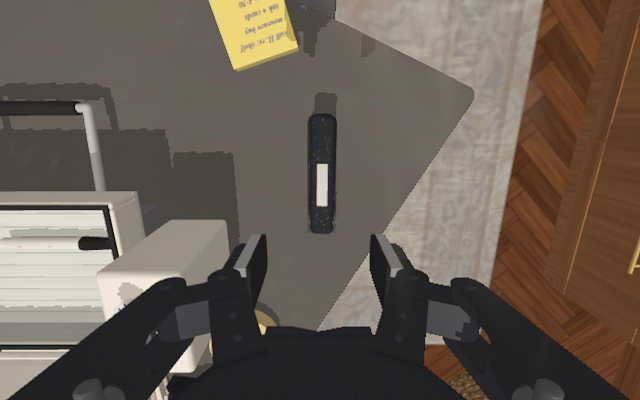

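The stapler spans (322,114)–(321,233), about 4 mm to the +y side of my estimate. I'll correct for that and grasp it.

```bash
python3 -m inch '[[0.3,[-0.1,0.3,5],0],[0.3,[-0.1,0.3,10],0],[0.3,[-0.1,0.3,15],0],[0.3,[-0.1,0.3,19],0],[0.3,[-0.1,0.3,20.9],0],[0.3,[-0.1,0.3,20.9],0],[0.3,[-0.1,0.3,20.9],0],[-1,[-0.1,0.3,20.9],0],[-1,[-0.1,0.3,20.9],0],[-1,[-0.1,0.3,20.9],0],[-1,[-0.1,0.3,20.9],0],[-1,[-0.1,0.3,20.9],0],[-1,[-0.1,0.3,20.9],0]]' 70
python3 -m inch '[[-1,[0,0,-1],0],[-1,[0,0,-5],0],[-1,[0,0,-10],0],[-1,[0,0,-15],0],[-1,[0,0,-20],0],[-1,[0,0,-22],0],[-1,[0,0,-22],0],[-1,[0,0,-22],0]]'
python3 - <<'E'
from h import *
rel([.6385,-.197,.094],np.pi/2+.007)
E
```

```text
time: 20.5
eef_pos: [0.5051, 0.128, 0.0325]
tcp_rot: [-0.0, 1.0, 0.0, 0.002]
contact_force: [-0.9, 1.1, 6.4]
opening: 0.313
time: 21.3
eef_pos: [0.5023, 0.1276, 0.2491]
tcp_rot: [-0.0, 1.0, -0.0, -0.001]
contact_force: [0.0, 0.5, -3.1]
opening: 0.309
shift cm [-13.64 -32.46  15.49] toolx yaw -3.141
twist 1.564 j6 -1.518
```

```bash
python3 -m inch '[[-1,[0,0,-3],0],[-1,[-13.6,-32.5,-3],1.564],[-1,[-13.6,-32.5,-3],1.564],[-1,[-13.6,-32.5,-3],1.564],[-1,[-13.6,-32.5,-3],1.564],[-1,[-13.6,-32.5,-3],1.564],[-1,[-13.6,-32.5,-3],1.564],[-1,[-13.6,-32.5,-3],1.564],[-1,[-13.6,-32.5,-3],1.564],[-1,[-13.6,-32.5,-3],1.564],[-1,[-13.6,-32.5,-3],1.564],[-1,[-13.6,-32.5,-3],1.564],[-1,[-13.6,-32.5,-3],1.564],[-1,[-13.6,-32.5,1],1.564],[-1,[-13.6,-32.5,5],1.564],[-1,[-13.6,-32.5,8],1.564],[-1,[-13.6,-32.5,8],1.564],[-1,[-13.6,-32.5,8],1.564]]'
python3 - <<'E'
from h import *
rel([.6385,-.197,.0985],np.pi/2+.007)
s=snap("wrist","w10.png")
E
```

```text
time: 23.1
eef_pos: [0.6386, -0.1968, 0.1686]
tcp_rot: [0.704, 0.71, -0.001, -0.002]
contact_force: [0.7, 0.5, -1.2]
opening: 0.311
shift cm [-0.03  0.01  7.01] toolx yaw 1.579
twist 0.001 j6 -0.458
```

View pics/w10.png

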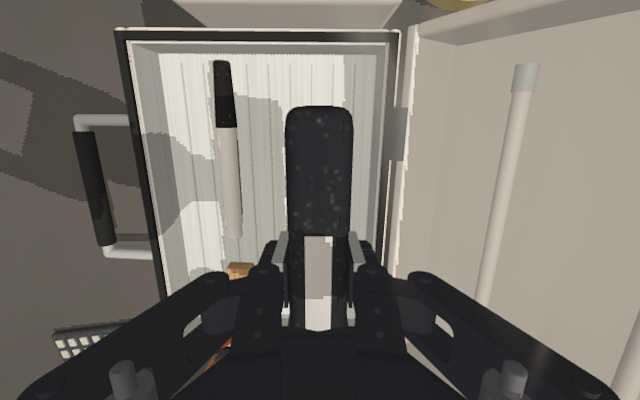

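The stapler is held straight, clear of the marker (col 230) and the back wall (col 385). Lowering it.

```bash
python3 -m inch '[[-1,[0,0,3],0],[-1,[0,0,5],0],[-1,[0,0,6],0],[-1,[0,0,6.5],0],[-1,[0,0,6.8],0],[-1,[0,0,7],0],[-1,[0,0,7.1],0],[-1,[0,0,7.1],0],[-1,[0,0,7.1],0]]'
```

```text
time: 24.05
eef_pos: [0.6397, -0.1973, 0.0998]
tcp_rot: [0.705, 0.71, 0.0, 0.0]
contact_force: [-0.7, -0.5, -3.5]
opening: 0.311
```

```bash
python3 -m inch '[[-1,[0,0,0.1],0],[-1,[0,0,0.2],0],[-1,[0,0,0.3],0],[-1,[0,0,0.3],0]]'; python3 -m inch '[[-0.3,[0,0,0],0],[-0.25,[0,0,0],0],[-0.2,[0,0,0],0],[-0.15,[0,0,0],0],[-0.1,[0,0,0],0],[-0.1,[0,0,0],0],[-0.1,[0,0,-1],0],[-0.1,[0,0,-3],0],[-0.1,[0,0,-7],0],[-0.1,[0,0,-12],0],[-0.1,[0,0,-14],0],[-0.1,[0,0,-14],0]]'
python3 - <<'E'
from h import *
rel([.4249,-.1985,.2],np.pi/2+.007)
E
```

```text
time: 24.45
eef_pos: [0.6398, -0.1973, 0.0985]
tcp_rot: [0.705, 0.71, -0.0, 0.0]
contact_force: [-3.0, 2.1, 5.1]
opening: 0.312
time: 25.65
eef_pos: [0.6417, -0.1982, 0.2434]
tcp_rot: [0.705, 0.71, 0.002, 0.005]
contact_force: [0.2, -0.5, 0.5]
opening: 0.451
shift cm [  0.15 -21.73   4.12] toolx yaw 1.578
twist 0.0 j6 -0.458
```

```bash
python3 -m inch '[[0,[0.1,-5,0],0],[0,[0.1,-10,0],0],[0,[0.1,-15,0],0],[0,[0.1,-20,0],0],[0,[0.1,-21.7,0],0],[0,[0.1,-21.7,4],0],[0,[0.1,-21.7,6],0],[0,[0.1,-21.7,6],0],[0,[0.1,-21.7,6],0]]'
python3 - <<'E'
from h import *
rel([.4249,-.1985,.0305],np.pi/2+.007)
s=snap("top","t11.png",4,(270,120,410,260))
E
```

```text
time: 26.55
eef_pos: [0.422, -0.1974, 0.1757]
tcp_rot: [0.705, 0.71, -0.0, -0.001]
contact_force: [0.9, -0.6, 0.2]
opening: 0.497
shift cm [-0.13  0.31 14.52] toolx yaw 1.578
twist 0.0 j6 -0.663
```

View pics/t11.png

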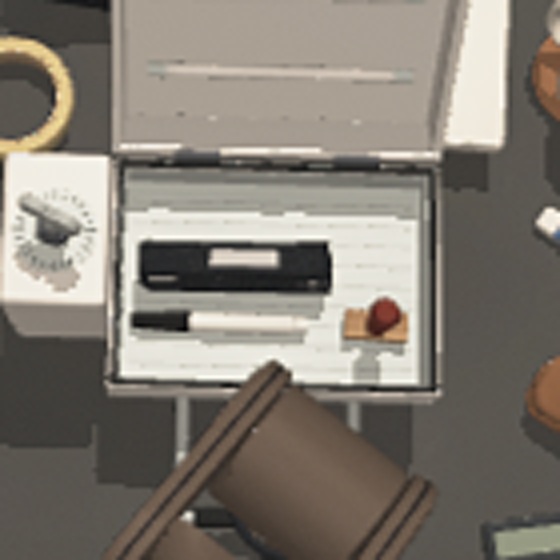

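All three lie flat and apart in the chamber. Next I'll pinch the bar at its lowest position and raise it slowly.

```bash
python3 -m inch '[[0,[-0.1,0.2,5],0],[0,[-0.1,0.2,9],0],[0,[-0.1,0.2,12],0],[0,[-0.1,0.2,14],0],[0,[-0.1,0.2,14.2],0],[0,[-0.1,0.2,14.2],0],[0,[-0.1,0.2,14.2],0],[-1,[-0.1,0.2,14.2],0],[-1,[-0.1,0.2,14.2],0],[-1,[-0.1,0.2,14.2],0],[-1,[-0.1,0.2,14.2],0],[-1,[-0.1,0.2,14.2],0],[-1,[-0.1,0.2,14.2],0]]' 70
```

```text
time: 27.9
eef_pos: [0.4243, -0.1993, 0.035]
tcp_rot: [0.704, 0.71, -0.001, 0.0]
contact_force: [-5.1, -2.8, 4.4]
opening: 0.16
```

```bash
python3 -m inch '[[-1,[0,0,-0.15],0],[-1,[0,0,-0.3],0],[-1,[0,-0.02,-0.45],0],[-1,[0,-0.03,-0.6],0],[-1,[0,-0.04,-0.75],0],[-1,[0,-0.04,-0.9],0],[-1,[0,-0.04,-1.05],0],[-1,[0,-0.04,-1.2],0],[-1,[0,-0.04,-1.35],0],[-1,[0,-0.04,-1.5],0],[-1,[0,-0.03,-1.65],0],[-1,[0,-0.02,-1.8],0],[-1,[0,-0.01,-1.95],0],[-1,[0,0,-2.1],0],[-1,[0,0.01,-2.25],0],[-1,[0,0.03,-2.4],0],[-1,[0,0.05,-2.55],0],[-1,[0,0.07,-2.7],0],[-1,[0,0.09,-2.85],0],[-1,[0,0.11,-3],0]]'
python3 -m inch '[[-1,[0,0.02,-0.1],0],[-1,[0,0.04,-0.2],0],[-1,[0,0.06,-0.3],0],[-1,[0,0.08,-0.4],0],[-1,[0,0.1,-0.5],0],[-1,[0,0.12,-0.6],0],[-1,[0,0.14,-0.7],0],[-1,[0,0.17,-0.8],0],[-1,[0,0.19,-0.9],0],[-1,[0,0.21,-1],0],[-1,[0,0.24,-1.1],0],[-1,[0,0.26,-1.2],0],[-1,[0,0.29,-1.3],0],[-1,[0,0.32,-1.4],0]]'
python3 - <<'E'
from h import *
s=status.get_state();print(s["eef_pos"],s["contact_force"],s["opening"])
E
```

```text
time: 29.9
eef_pos: [0.4248, -0.1992, 0.0628]
tcp_rot: [0.704, 0.71, -0.001, 0.0]
contact_force: [0.9, -7.4, -10.7]
opening: 0.158
time: 31.3
eef_pos: [0.4273, -0.1992, 0.0767]
tcp_rot: [0.704, 0.71, -0.002, -0.001]
contact_force: [-1.0, -7.1, -8.6]
opening: 0.154
[ 0.42726334 -0.19917733  0.0766506 ] [-1.01350823 -7.06643772 -8.63565076] 0.15388714127363587
```

```bash
python3 -m inch '[[-1,[0,0.03,-0.08],0],[-1,[0,0.06,-0.16],0],[-1,[0,0.09,-0.24],0],[-1,[0,0.11,-0.32],0],[-1,[0,0.14,-0.4],0],[-1,[0,0.17,-0.48],0],[-1,[0,0.2,-0.56],0],[-1,[0,0.22,-0.62],0],[-1,[0,0.24,-0.68],0],[-1,[0,0.26,-0.74],0],[-1,[0,0.28,-0.8],0],[-1,[0,0.3,-0.86],0],[-1,[0,0.32,-0.92],0],[-1,[0,0.34,-0.98],0],[-1,[0,0.34,-1.04],0],[-1,[0,0.34,-1.1],0],[-1,[0,0.34,-1.1],0],[-1,[0,0.34,-1.1],0]]'
```

```text
time: 33.1
eef_pos: [0.4304, -0.1992, 0.0877]
tcp_rot: [0.704, 0.71, -0.002, -0.001]
contact_force: [-1.6, -7.3, -6.3]
opening: 0.156
```

```bash
python3 -m inch '[[-1,[0,0.02,-0.06],0],[-1,[0,0.04,-0.12],0],[-1,[0,0.06,-0.18],0],[-1,[0,0.06,-0.24],0],[-1,[0,0.06,-0.3],0],[-1,[0,0.06,-0.3],0]]'
python3 - <<'E'
from h import *
s=snap("top","t12.png",4,(270,120,410,260));print(s["contact_force"])
im=cv2.absdiff(cv2.imread("pics/top0.png"),cams.read_camera("top"))[150:225,290:390];print(im.max(2).mean(),(im.max(2)>40).sum())
# shut-lid reference: front lower edge rows, per column, old vs new
a=cv2.cvtColor(cv2.imread("pics/top0.png"),cv2.COLOR_BGR2GRAY);b=cv2.cvtColor(cams.read_camera("top"),cv2.COLOR_BGR2GRAY)
for c in(305,375,380):print([int(v) for v in a[208:224,c]],[int(v) for v in b[208:224,c]])
for c in(305,375,380):print([int(v) for v in a[150:164,c]],[int(v) for v in b[150:164,c]])
E
```

```text
time: 33.7
eef_pos: [0.4306, -0.1991, 0.0889]
tcp_rot: [0.704, 0.71, -0.002, -0.001]
contact_force: [-0.0, -9.5, -17.3]
opening: 0.157
[ -0.04907321  -9.53951898 -17.27605145]
2.6568 80
[235, 235, 236, 236, 235, 236, 237, 235, 145, 123, 126, 73, 59, 63, 62, 63] [235, 235, 234, 235, 235, 235, 237, 235, 144, 123, 127, 73, 60, 61, 63, 61]
[236, 236, 236, 235, 236, 235, 235, 236, 238, 234, 141, 123, 125, 91, 85, 86] [235, 235, 234, 235, 234, 235, 235, 235, 237, 233, 140, 121, 123, 90, 85, 86]
[236, 236, 235, 235, 235, 236, 235, 235, 238, 238, 149, 125, 94, 85, 86, 86] [235, 235, 234, 235, 235, 235, 235, 235, 237, 238, 137, 123, 92, 85, 86, 85]
[85, 86, 85, 81, 99, 242, 239, 237, 236, 236, 237, 236, 236, 237] [85, 86, 85, 81, 97, 241, 239, 236, 236, 236, 236, 236, 236, 236]
[234, 234, 234, 235, 230, 143, 137, 239, 239, 237, 237, 237, 237, 237] [233, 233, 233, 235, 228, 142, 135, 238, 238, 236, 236, 236, 236, 236]
[234, 234, 234, 234, 237, 187, 95, 239, 240, 237, 237, 237, 237, 237] [233, 233, 233, 234, 237, 186, 94, 238, 239, 237, 237, 236, 237, 236]
```

The lid matches the shut reference image pixel for pixel, and lifting further met the stop at 17 N. I'll release the bar and go above the key.

```bash
python3 -m inch '[[-1,[0,0,0.25],0],[-1,[0,0,0.25],0],[0,[0,0,0.25],0],[0,[0,0,0.25],0],[0,[0,0,0.25],0],[0,[0,0,0.25],0],[0,[0,0,-4],0],[0,[0,0,-9],0],[0,[0,0,-14],0],[0,[0,0,-18],0],[0,[0,0,-18],0],[0,[16.4,18.9,-18],0.47],[0,[16.4,18.9,-18],0.47],[0,[16.4,18.9,-18],0.47],[0,[16.4,18.9,-18],0.47],[0,[16.4,18.9,-18],0.47],[0,[16.4,18.9,-18],0.47],[0,[16.4,18.9,-18],0.47],[0,[16.4,18.9,-18],0.47]]'
python3 - <<'E'
from h import *
b=cams.read_camera("top");im=cv2.absdiff(cv2.imread("pics/top0.png"),b)[196:222,300:384];print("pedal diff",im.max(2).mean())
s=snap("wrist","w13.png");rel([.620,-.0355,.185],1.107);print(s["eef_pos"])
for p in([.628,-.015,.198],[.607,-.057,.198],[.62,-.0352,.198]):print(proj("wrist",p,s).round(0))
E
```

```text
time: 35.75
eef_pos: [0.6199, -0.0336, 0.2715]
tcp_rot: [0.85, 0.526, -0.001, -0.0]
contact_force: [0.5, -0.3, -1.0]
opening: 0.501
pedal diff 4.399725274725275
shift cm [-0.08  0.09  8.71] toolx yaw 1.106
twist -0.001 j6 0.246
[ 0.61968734 -0.03409557  0.27180655]
[317. 184.]
[317. 243.]
[319. 212.]
```

View pics/w13.png

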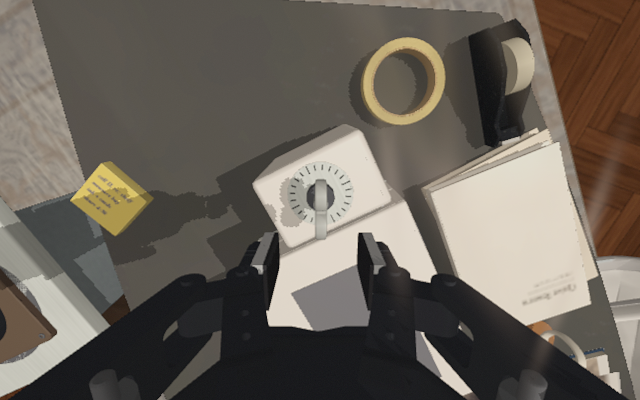

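The wings run (321,180)–(320,238), aligned with the tool x axis and within 2 mm. I'll grip and wind the first part turn.

```bash
python3 -m inch '[[0,[-0.1,0.15,4],0],[0,[-0.1,0.15,7],0],[0,[-0.1,0.15,8.6],0],[0,[-0.1,0.15,8.6],0],[0,[-0.1,0.15,8.6],0],[-1,[-0.1,0.15,8.6],0],[-1,[-0.1,0.15,8.6],0],[-1,[-0.1,0.15,8.6],0],[-1,[-0.1,0.15,8.6],0],[-1,[-0.1,0.15,8.6],0],[-1,[-0.1,0.15,8.6],0],[-1,[-0.1,0.15,8.6],0]]' 50
python3 -m inch '[[-1,[0,0,0],0.1],[-1,[0,0,0],0.2],[-1,[0,0,0],0.3],[-1,[0,0,0],0.4],[-1,[0,0,0],0.5],[-1,[0,0,0],0.6],[-1,[0,0,0],0.7],[-1,[0,0,0],0.8],[-1,[0,0,0],0.9],[-1,[0,0,0],1.0],[-1,[0,0,0],1.1],[-1,[0,0,0],1.2],[-1,[0,0,0],1.3],[-1,[0,0,0],1.4],[-1,[0,0,0],1.5],[-1,[0,0,0],1.5]]'
python3 - <<'E'
from h import *
s=status.get_state();print(s["wrist_torque"],s["qpos"].round(3));rel([.62,-.0355,.185],-.4)
E
```

```text
time: 37.05
eef_pos: [0.6216, -0.0347, 0.1885]
tcp_rot: [0.85, 0.526, 0.0, 0.0]
contact_force: [-3.4, 1.0, 4.9]
opening: 0.098
time: 38.65
eef_pos: [0.6226, -0.0376, 0.1885]
tcp_rot: [0.981, -0.196, 0.002, 0.003]
contact_force: [-0.0, -6.8, 2.7]
opening: 0.098
[-1.04474236  0.22412037 -0.07137886] [-0.221  0.229  1.763 -0.006  1.145  1.746]
shift cm [-0.33 -0.1   0.35] toolx yaw -0.394
twist 0.006 j6 1.746
```

```bash
python3 -m inch '[[0,[0,0,0],0],[0,[0,0,0],0],[0,[0,0,0],0],[0,[-0.2,-0.1,0],0],[0,[-0.2,-0.1,0],-1.5],[0,[-0.2,-0.1,0],-1.5],[0,[-0.2,-0.1,0],-1.5],[0,[-0.2,-0.1,0],-1.5],[0,[-0.2,-0.1,0],-1.5],[0,[-0.2,-0.1,0],-1.5],[0,[-0.2,-0.1,0],-1.5],[0,[-0.2,-0.1,0],-1.5],[0,[-0.2,-0.1,0],-1.5],[0,[-0.2,-0.1,0],-1.5],[0,[-0.2,-0.1,0],-1.5],[0,[-0.2,-0.1,0],-1.5]]'
```

```text
time: 40.25
eef_pos: [0.6193, -0.0343, 0.1859]
tcp_rot: [0.851, 0.526, -0.001, 0.0]
contact_force: [-2.6, -4.9, -0.3]
opening: 0.5
```

The 1.5 rad return left the fingers across the wings, and they touched (5 N). I'll lift clear and look at where the key is.

```bash
python3 -m inch '[[0,[0,0,-3],0],[0,[0,0,-7],0],[0,[0,0,-8.5],0],[0,[0,0,-8.5],0],[0,[0,0,-8.5],0]]'
python3 - <<'E'
from h import *
s=snap("wrist","w14.png",3,(240,130,400,270));print(s["eef_pos"]);rel([.62,-.0355,.185]);print(proj("wrist",[.62,-.0355,.198],s))
E
```

```text
time: 40.75
eef_pos: [0.6196, -0.0327, 0.2702]
tcp_rot: [0.85, 0.526, -0.0, -0.001]
contact_force: [-0.9, -0.2, 0.2]
opening: 0.501
[ 0.61956932 -0.03271168  0.27016943]
shift cm [-0.21  0.24  8.4 ] toolx yaw 1.108
[320.61134624 214.75924562]
```

View pics/w14.png

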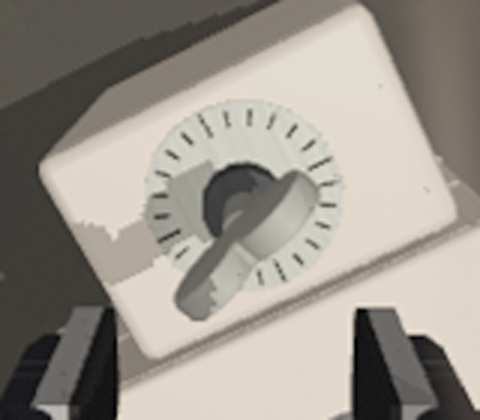

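```bash
python3 - <<'E'
from h import *
s=status.get_state()
f=lambda u,v:(240+u/3,130+v/3)
# wing top-face ends (outer top ridge)
a=px("wrist",f(188,300),.195,s);b=px("wrist",f(305,180),.195,s);d=b-a
w=np.arctan2(d[1],d[0]);print(a,b,np.hypot(*d[:2]),(a+b)/2,w,(w+np.pi))
rel([.6205,-.0355,.185],w+np.pi)
E
python3 - <<'E'
import cv2,numpy as np
E
```

```text
[ 0.60143955 -0.04100743  0.195     ] [ 0.64125277 -0.02574256  0.195     ] 0.04263928275241358 [ 0.62134616 -0.03337499  0.195     ] 0.36612532843886636 3.5077179820286597
shift cm [-0.18  0.28  8.4 ] toolx yaw 1.108
twist -2.4 j6 0.246
```

```bash
python3 -m inch '[[0,[-0.2,0.3,0],-0.8],[0,[-0.2,0.3,0],-0.8],[0,[-0.2,0.3,0],-0.8],[0,[-0.2,0.3,0],-0.8],[0,[-0.2,0.3,0],-0.8],[0,[-0.2,0.3,0],-1.6],[0,[-0.2,0.3,0],-1.6],[0,[-0.2,0.3,0],-1.6],[0,[-0.2,0.3,0],-1.6],[0,[-0.2,0.3,0],-1.6],[0,[-0.2,0.3,0],-2.4],[0,[-0.2,0.3,0],-2.4],[0,[-0.2,0.3,0],-2.4],[0,[-0.2,0.3,0],-2.4],[0,[-0.2,0.3,0],-2.4],[0,[-0.2,0.3,0],-2.4],[0,[-0.2,0.3,0],-2.4],[0,[-0.2,0.3,0],-2.4]]'
python3 - <<'E'
from h import *
rel([.6205,-.0355,.185],3.508)
E
```

```text
time: 42.6
eef_pos: [0.6211, -0.0361, 0.2693]
tcp_rot: [-0.181, 0.984, 0.001, -0.001]
contact_force: [-0.1, 0.2, 0.0]
opening: 0.502
shift cm [0.01 0.06 8.43] toolx yaw -2.778
twist -0.003 j6 -2.155
```

```bash
python3 -m inch '[[0,[0,0,4],0],[0,[0,0,7],0],[0,[0,0,8.4],0],[0,[0,0,8.4],0],[0,[0,0,8.4],0],[-1,[0,0,8.4],0],[-1,[0,0,8.4],0],[-1,[0,0,8.4],0],[-1,[0,0,8.4],0],[-1,[0,0,8.4],0],[-1,[0,0,8.4],0],[-1,[0,0,8.4],0]]' 60
python3 -m inch '[[-1,[0,0,0],0.1],[-1,[0,0,0],0.2],[-1,[0,0,0],0.3],[-1,[0,0,0],0.4],[-1,[0,0,0],0.5],[-1,[0,0,0],0.6],[-1,[0,0,0],0.7],[-1,[0,0,0],0.8],[-1,[0,0,0],0.9],[-1,[0,0,0],1.0],[-1,[0,0,0],1.1],[-1,[0,0,0],1.2],[-1,[0,0,0],1.3],[-1,[0,0,0],1.4],[-1,[0,0,0],1.5],[-1,[0,0,0],1.5]]'
python3 - <<'E'
from h import *
s=status.get_state();print(s["wrist_torque"],s["qpos"].round(3),s["opening"]);rel([.6205,-.0355,.185])
E
```

```text
time: 43.8
eef_pos: [0.6226, -0.0361, 0.1894]
tcp_rot: [-0.182, 0.983, -0.0, 0.001]
contact_force: [-1.1, 2.1, 7.2]
opening: 0.092
time: 45.4
eef_pos: [0.6215, -0.0389, 0.1895]
tcp_rot: [0.537, 0.843, -0.003, 0.001]
contact_force: [-6.1, -5.5, 6.5]
opening: 0.095
[-0.83272951  0.89046179 -0.07629509] [-0.223  0.228  1.762 -0.006  1.151 -0.656] 0.09534807773675086
shift cm [0.35 0.05 0.44] toolx yaw 2.007
```

```bash
python3 -m inch '[[-1,[0.1,0,0],0.1],[-1,[0.2,0,0],0.2],[-1,[0.2,0,0],0.3],[-1,[0.2,0,0],0.4],[-1,[0.2,0,0],0.5],[-1,[0.2,0,0],0.6],[-1,[0.2,0,0],0.7],[-1,[0.2,0,0],0.8],[-1,[0.2,0,0],0.8]]'
python3 - <<'E'
from h import *
s=status.get_state();print(s["wrist_torque"],s["joint_efforts"].round(3),s["qpos"].round(3),s["contact_force"]);rel([.6205,-.0355,.185])
E
```

```text
time: 46.3
eef_pos: [0.6198, -0.0388, 0.1894]
tcp_rot: [0.823, 0.567, -0.004, 0.003]
contact_force: [-7.6, -10.2, 8.4]
opening: 0.095
[-1.46088065  1.39299853 -0.07253659] [  6.657 -31.881 -26.389   2.363  -1.479   0.145] [-0.222  0.226  1.765 -0.01   1.153  0.146] [ -7.63056545 -10.18787988   8.38098598]
shift cm [ 0.34 -0.05  0.44] toolx yaw 1.207
```

```bash
python3 -m inch '[[-1,[-0.3,-0.1,0],0],[-1,[-0.3,-0.1,0],0.1],[-1,[-0.3,-0.1,0],0.2],[-1,[-0.3,-0.1,0],0.2]]'
python3 - <<'E'
from h import *
s=status.get_state();print(s["wrist_torque"],s["joint_efforts"][5].round(3),s["qpos"].round(3)[5],s["contact_force"])
E
python3 -m inch '[[-1,[0,0,0],0.1],[-1,[0,0,0],0.2],[-1,[0,0,0],0.2]]'
python3 - <<'E'
from h import *
s=status.get_state();print(s["wrist_torque"],s["joint_efforts"][5].round(3),s["qpos"].round(3)[5],s["contact_force"])
E
python3 -m inch '[[-1,[0,0,0],0.1],[-1,[0,0,0],0.2],[-1,[0,0,0],0.2]]'
python3 - <<'E'
from h import *
s=status.get_state();print(s["wrist_torque"],s["joint_efforts"][5].round(3),s["qpos"].round(3)[5],s["contact_force"])
E
```

```text
time: 46.7
eef_pos: [0.6192, -0.0387, 0.1894]
tcp_rot: [0.876, 0.482, -0.001, 0.002]
contact_force: [-3.3, -3.4, 5.9]
opening: 0.089
[-0.51483802  0.58792837 -0.10610698] 0.139 0.342 [-3.30088745 -3.44048969  5.93808937]
time: 47.0
eef_pos: [0.6188, -0.0385, 0.1894]
tcp_rot: [0.92, 0.392, -0.001, 0.001]
contact_force: [-4.5, -2.7, 6.9]
opening: 0.095
[-0.42225397  0.77877568 -0.02324952] 0.142 0.542 [-4.53877128 -2.67451646  6.93738379]
time: 47.3
eef_pos: [0.6186, -0.0381, 0.1894]
tcp_rot: [0.954, 0.299, -0.001, 0.001]
contact_force: [-5.6, -1.1, 7.0]
opening: 0.095
[-0.28869668  0.93338832 -0.04035839] 0.145 0.742 [-5.59292014 -1.07173217  7.03276783]
```

```bash
cat > q.py <<'E'
from h import *
s=status.get_state();print(s["wrist_torque"].round(2),s["joint_efforts"][5].round(3),s["qpos"].round(3)[5],s["contact_force"].round(1),s["opening"])
E
python3 -m inch '[[-1,[0,0,0],0.1],[-1,[0,0,0],0.2],[-1,[0,0,0],0.2]]' >/dev/null; python3 q.py
python3 -m inch '[[-1,[0,0,0],0.1],[-1,[0,0,0],0.2],[-1,[0,0,0],0.2]]'>/dev/null; python3 q.py
python3 -m inch '[[-1,[0,0,0],0.1],[-1,[0,0,0],0.2],[-1,[0,0,0],0.2]]'>/dev/null; python3 q.py
```

```text
[-0.1   0.86  1.77] 2.026 0.934 [-6.2 -1.   8.1] 0.0869330082356188
[0.09 0.9  4.45] 4.706 1.123 [-5.4 -0.9  8.7] 0.0942430978557004
[0.22 0.99 7.66] 7.897 1.31 [-5.  -0.1 10.5] 0.097493543060087
```

The torque jumped at j6 ≈ 0.85, so the key is on its stop. I overdrove it slightly, so I'll back off the excess and let go.

```bash
python3 -m inch '[[-1,[0,0,0],-0.15],[-1,[0,0,0],-0.3],[-1,[0,0,0],-0.4],[-1,[0,0,0],-0.43],[-1,[0,0,0],-0.43]]' ; python3 q.py
```

```text
time: 48.7
eef_pos: [0.6185, -0.0379, 0.1895]
tcp_rot: [0.975, 0.221, -0.001, 0.002]
contact_force: [-6.0, -0.9, 8.1]
opening: 0.092
[-0.16  0.99  1.4 ] 1.339 0.904 [-6.  -0.9  8.1] 0.09227588971271228
```

```bash
python3 -m inch '[[-1,[0,0,0],-0.05],[-1,[0,0,0],-0.05]]'>/dev/null; python3 q.py; python3 -m inch '[[-0.6,[0,0,0],-0.05],[-0.2,[0,0,0],-0.05],[0,[0,0,0],-0.05],[0,[0,0,0],-0.05],[0,[0,0,0],-0.05],[0,[0,0,-3],-0.05],[0,[0,0,-7],-0.05],[0,[0,0,-9],-0.05],[0,[0,0,-9],-0.05],[0,[0,0,-9],-0.05]]'
python3 - <<'E'
from h import *
s=snap("wrist","w15.png",3,(240,130,400,270));rel([.62,-.0355,.185])
E
```

```text
[-0.16  1.    0.63] 0.573 0.856 [-5.6 -1.8  7.8] 0.096718950523269
time: 49.9
eef_pos: [0.6189, -0.037, 0.2771]
tcp_rot: [0.964, 0.266, 0.0, 0.0]
contact_force: [-0.0, 0.8, -0.6]
opening: 0.501
shift cm [ 0.23 -0.01  9.07] toolx yaw 0.538
```

View pics/w15.png

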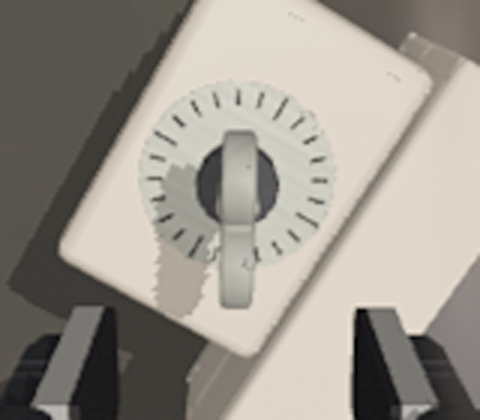

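The wings stayed aligned with the tool after release. Unrolled, that's 3.71 rad of winding, implying a start value of 0.49, within 0–0.9. I'll retreat and do a final check.

```bash
python3 -m inch '[[0,[-4.4,-25.9,-3],0],[0,[-4.4,-25.9,-3],0],[0,[-4.4,-25.9,-3],0],[0,[-4.4,-25.9,-3],0],[0,[-4.4,-25.9,-3],0],[0,[-4.4,-25.9,-3],0],[0,[-4.4,-25.9,-3],0],[0,[-4.4,-25.9,-3],0]]'
python3 - <<'E'
from h import *
b=cams.read_camera("top");cv2.imwrite("pics/t16.png",cv2.resize(b[90:300,190:460],None,fx=2.5,fy=2.5))
d=cv2.absdiff(cv2.imread("pics/top0.png"),b).max(2)
for n,(x0,y0,x1,y1) in dict(lid=(296,155,386,218),pedal=(308,214,366,252),calc=(385,245,425,292),case=(398,205,455,250),tape=(254,126,292,162)).items():print(n,d[y0:y1,x0:x1].mean().round(2),(d[y0:y1,x0:x1]>40).sum())
E
```

```text
time: 50.75
eef_pos: [0.4487, 0.1624, 0.3061]
tcp_rot: [0.964, 0.266, -0.001, 0.0]
contact_force: [0.2, 0.6, -0.9]
opening: 0.5
lid 5.86 1
pedal 3.98 0
calc 4.42 0
case 5.0 0
tape 5.28 0
```

View pics/t16.png

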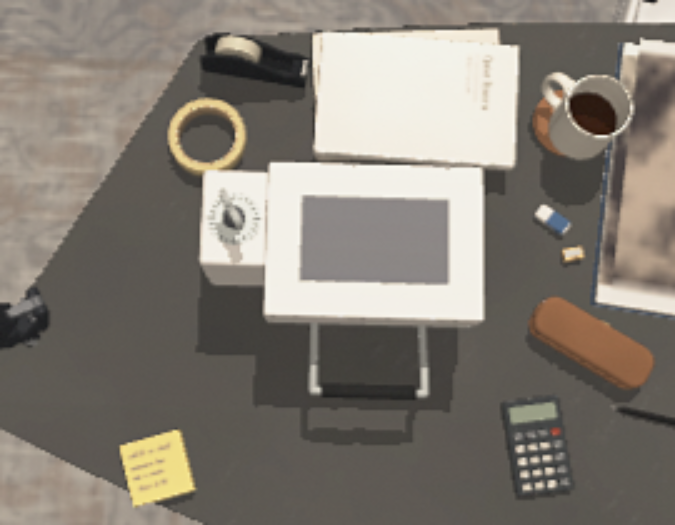

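Lid and pedal are back as at the start, the bystanders haven't moved, and the robot is clear. Handing in.

```bash
python3 -c "
from plant import ctrl;print(ctrl.sign_off())"
```

```text
the job is handed in; nothing more can be done
None
```

The job is done and handed in at about 51 s. The stapler, the one marker and the one stamp are in the UV box, the lid is shut and the timer key is wound to its stop.

**What I did**
- I pressed the pedal down to its stop, which opened the lid fully.
- I set the three things flat and apart on the chamber floor.
- I eased the pedal back up to its stop over about 6 s, then wound the key clockwise in part turns.

**Last checks**
- **Chamber:** a top view just before closing showed all three lying flat and separate.
- **Lid and pedal:** the final picture matches the starting one, apart from an even change in brightness.
- **Bystanders:** the tape, spectacle case and calculator have not moved.
- **Key:** it turned with a steady 0.14 N m, then hit a hard stop. The net 3.7 rad of winding implies a start near 0.5, within the stated range, and it stayed put when released.

**What went wrong**
- After the first part turn, I swung the open fingers back across the wings and pushed the key back about 0.75 rad. I looked again and rewound it.
- At the stop I briefly drove the wrist to about 8 N m before backing off.
- I viewed 18 pictures against the budget of 14.

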